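# Load the sample carrier and hold it home in the detector's corner stop

## Robot

A 6-joint arm with a two-finger parallel gripper is mounted at the origin on the work surface. World frame = base frame: x ahead of the robot, y to its left, z up, the work surface at z = 0. Lengths are in m, angles in rad, forces in N, time in s.
With the tool pointing down it reaches from about 0.25 to 0.725 m from the base axis. Payload 4 kg.
Tool frame: the origin (TCP) lies on the centre line of the jaws, within the pads' length; the fingertips stand 14 mm ahead of it and the grasp point (between the pads) lies 5 mm behind it; z points along the fingers, x is the direction in which the jaws open and shut, and the axes are right-handed (so a half turn about z gives the same grasp; the last joint's range is limited). The gripper opens to 85 mm and grips with 20 to 120 N. Pads are 22 mm wide; open, the fingers measure 114 mm over their backs; the gripper's body (76 mm by 85 mm) begins 54 mm behind the grasp point. The pads swing forward as they close: fully open they stand 13 mm farther back than shut.
Start: joints at [-1.274, 0.241, 0.005, 1.335, 0, 1.571], TCP at [0.146, -0.478, 0.245] pointing down, gripper open.
Joint ranges: [-2.72, 2.72], [-1.05, 1.87], [-1.09, 1.28], [-1.99, 2.15], [-1.42, 1.44], [-3.14, 3.14]. Speed limits (rad/s): [2.79, 2.79, 3.14, 3.14, 3.14, 3.14].

## Interface

Orientations are given as a unit quaternion [x, y, z, w].
In Python, from workcell import bot gives the robot as it stands.
- The arm moves only by the tool play_rows, never from a script. Its argument "motion" is a list of rows, each an object with "fingers": the closure, from -1 (fully open) to 1 (shut), so that 0 is half open; "translation": the shift along the tool's x, y, z in cm, a list of three; "roll": the turn about the tool's z in degrees. A call has 1 to 20 rows; each row is the pose to reach, as a shift and turn from the pose commanded when the call began, along the tool's axes at that moment; what a row does not reach only later rows make up. A row lasts 1/12 s, in which the tool goes at most 41.7 mm and 7.16 degrees, less where a joint would pass 70% of its speed; a pose out of reach is approached as far as the arm can. A call with a gripper value outside its range is refused whole. The fingers move at their own pace and stop on an object; the grip force is fixed at half the most. Time passes only in rows, so rows that repeat a pose let the fingers close. It gives the time, the measured TCP pose, the force and the opening at its end, in the units of the state.
- bot.get_obs(): the state, without advancing time (a new reading comes with each control period).
- bot.camera(name): name is "scene" or "top" or "wrist"; returns a dict with "pixels" (384x512x3 uint8, red, green, blue), "intrinsics" (3x3 intrinsics, pixels), "k1" (the pictures are not rectified: a ray, as slopes to the right and down, at radius r is drawn at 1 + k1 r^2 times it, then the intrinsics apply), "world_to_cam" (4x4, takes a point from world to camera coordinates). Camera axes: x right, y down, z forward; pixel columns grow to the right and rows downward; lengths in m; the calibration is good to about 2 mm. A picture is of the moment at which its call begins. There is no depth.
- bot.job_done(): hands the job in, once; it reports no verdict.
The state is a dict: "clock": time; "joint_pos": joint angles; "joint_vel": joint speeds; "tau": joint torques, N m; "eef_pos": TCP position; "tool_rot": TCP orientation; "ft_force": force on the tool from outside, world axes, zero at the start; "ft_torque": the same for the moment, N m; "grip_width": finger opening in m.
Only numpy, scipy, OpenCV 4.12 (cv2) and the standard library are available. Lean on these libraries where they do the work, as an engineer would, in place of code of your own. Each camera call takes 0.05 s, during which the arm holds its last target. There are 200 camera calls.

## Task

Take the two orange sample capsules out of the grey rack and drop one into each bore of the blue carrier, leaving the green reference capsule where it is. Then take the loaded carrier by its black knob and press it, standing flat on the bench with its long side to the far bar in front of the detector, into the corner of the two dark stop bars so that it is flush with and pushing on both at once. Finish while still holding it by the knob, firmly pressed against both bars (do not let go), and do not disturb the other things on the bench.

Things in the scene. Friction and masses are not known exactly. Their poses are not given: they have to be found in the camera images.
- carrier: Loose blue plastic sample carrier, a block 70 mm (x) by 120 mm (y) by 40 mm high, 0.45 to 0.8 kg (rubbing on the bench or the bars is slight, some 1 to 4 N, felt at the wrist), standing flat on the bench with its long side within 25 degrees of the world y axis. On its top are a bore on either side and a black knob in the middle. Origin: centre of its underside; z up
- bore_left (a point): Centre of the mouth of the carrier's bore at its +y end, on the block's top face (40 mm up), 42 mm from the carrier's middle. Bore 20 mm diameter, 25 mm deep, mouth chamfered 2 mm; a seated capsule sticks out 35 mm
- bore_right (a point): Same for the bore at the carrier's -y end
- knob (a point): Point on the axis of the carrier's upright, round black knob (26 mm diameter, from the block top at 40 mm up to 72 mm, fixed to it), 60 mm above the carrier's underside. Fingers closing along the carrier's short x axis have most room between the loaded capsules, and pass over the 36 mm high stop bars if the fingertips stay 5 mm above the block's top
- sample_a: Orange sample capsule with a white cap, 60 mm tall, 18 mm diameter, straight-sided (foot chamfered 2 mm wide, 3 mm high), about 30 g; starts upright in a random pocket of the grey rack, its foot on the pocket floor 10 mm above the bench. Origin: centre of its foot; z along it, upwards
- sample_b: Second orange sample capsule with a white cap, alike: 60 mm tall, 18 mm diameter, straight-sided (foot chamfered 2 mm wide, 3 mm high), about 30 g; starts upright in a random pocket of the grey rack, its foot on the pocket floor 10 mm above the bench. Origin: centre of its foot; z along it, upwards
- reference: Green reference capsule with a white cap, not to be moved; 60 mm tall, 18 mm diameter, straight-sided (foot chamfered 2 mm wide, 3 mm high), about 30 g; starts upright in a random pocket of the grey rack, its foot on the pocket floor 10 mm above the bench. Origin: centre of its foot; z along it, upwards
- rack: Grey capsule rack, fixed to the bench, 150 mm (x) by 50 mm (y) by 24 mm high, with three pockets in a row along its x axis at -45, 0 and +45 mm, 20 mm diameter and 14 mm deep, one capsule in each. Origin: centre of its underside
- corner (a point): Inside corner of the corner stop, at bench level, fixed to the bench. Its x axis points square into the far bar, its y axis square into the left bar, z up; its yaw differs by up to 15 degrees from the world's. The free space is at its -x, -y. When the carrier is home its centre lies at -35 mm in x and -60 mm in y of this frame and its axes are parallel to it
- bar_far: Far stop bar, dark steel, fixed, 12 mm thick, 162 mm long, 36 mm high; its inner face is the plane x = 0 of the corner's frame, from y = -150 to 0 mm. A steel detector barrel (38 mm diameter, 40 mm high) lies 22 mm behind it. Origin: centre of its underside; axes as the corner's
- bar_left: Left stop bar, dark steel, fixed, 12 mm thick, 100 mm long, 36 mm high; its inner face is the plane y = 0 of the corner's frame, from x = -100 to 0 mm. Origin: centre of its underside; axes as the corner's
- screwdriver: Loose bystander: screwdriver with an orange handle lying on the black mat at the back of the bench. Origin near its middle
- cup: Loose bystander: brown cardboard cup, 72 mm wide, 85 mm tall. Origin: centre of its underside
- jar: Loose bystander: white jar with a blue cap, 60 mm diameter, 100 mm tall. Origin: centre of its underside
- weight: Loose bystander: brass balance weight, 40 mm diameter, 55 mm tall. Origin: centre of its underside

How it is judged:
By the outcome, as a careful person would: the job done as asked, in the order asked, and still so for the second after the job is handed in, while the arm keeps its last pose, push and grip.
It also fails if it takes over 72 s, if anything falls off the work surface, if the arm or the gripper's body presses on something with over 40 N, if the wrist force passes 120 N, or if a joint passes its speed limit or range.

## Working session

There is one attempt and no reset: what is moved stays moved. The work goes in short steps, Python scripts to look and compute and a tool call to move; the robot and the scene stay as the last step left them, time stands still between calls to the robot, and variables do not carry over. Pictures are saved under pics/ and viewed, about 8 in all and at most 12, crops included, and the job is handed in when it is done.

Besides the shell and the picture viewer there is one more tool, called after "Request:" as name(argument=value, ...) on one line, values as JSON. play_rows: Moves the arm, as the interface text tells. Its arguments: {"type":"object","properties":{"motion":{"type":"array","items":{"type":"object","properties":{"fingers":{"type":"number"},"translation":{"type":"array","items":{"type":"number"}},"roll":{"type":"number"}}}}},"required":["motion"]}

```bash
mkdir -p pics; ls; python3 - <<'E'
from workcell import bot
import cv2,pickle
print(bot.get_obs())
d={}
for n in("scene","top"):
    c=bot.camera(n);d[n]=c
    cv2.imwrite(f"pics/{n}0.png",c["pixels"][:,:,::-1])
    print(n,c["intrinsics"],c["k1"],c["world_to_cam"])
pickle.dump(d,open("c0.pkl","wb"))
E
```

```text
pics
{'clock': 0.0, 'joint_pos': array([-1.27404181e+00,  2.41394325e-01,  3.74344320e-03,  1.33519185e+00,
        2.53058803e-06,  1.57078288e+00]), 'joint_vel': array([ 0.00023563, -0.00265292,  0.00131027, -0.00020181,  0.00139118,
       -0.00142186]), 'tau': array([-8.49988937e-04, -3.72317576e+01,  2.52407652e+01,  1.70489377e-02,
       -4.84426323e-06, -4.06969093e-06]), 'eef_pos': array([ 0.14603697, -0.47758   ,  0.24442957]), 'tool_rot': array([ 8.03874873e-01, -5.94797564e-01, -8.21765379e-04, -6.09626084e-04]), 'ft_force': array([-0.15689953, -0.07474527, -0.24845227]), 'ft_torque': array([ 0.03573186,  0.01629725, -0.05285642]), 'grip_width': 0.08536892818975944}
scene [[360.55390906   0.         254.07398941]
 [  0.         360.55390906 192.8369389 ]
 [  0.           0.           1.        ]] 0.007293001788501318 [[ 8.34420829e-01  5.51127798e-01  1.75448629e-04 -5.09697938e-01]
 [ 4.37719359e-01 -6.62524205e-01 -6.07835044e-01 -1.74624327e-01]
 [-3.34878551e-01  5.07267019e-01 -7.94063302e-01  1.22496012e+00]
 [ 0.00000000e+00  0.00000000e+00  0.00000000e+00  1.00000000e+00]]
top [[455.84175423   0.         251.87297087]
 [  0.         455.84175423 190.44588397]
 [  0.           0.           1.        ]] -0.16372571118245216 [[ 3.21607067e-03 -9.99925463e-01 -1.17782056e-02  4.30350870e-02]
 [-9.82859731e-01 -9.89680881e-04 -1.84352295e-01  5.96028944e-01]
 [ 1.84326898e-01  1.21692140e-02 -9.82789655e-01  1.08924742e+00]
 [ 0.00000000e+00  0.00000000e+00  0.00000000e+00  1.00000000e+00]]
```

View pics/top0.png

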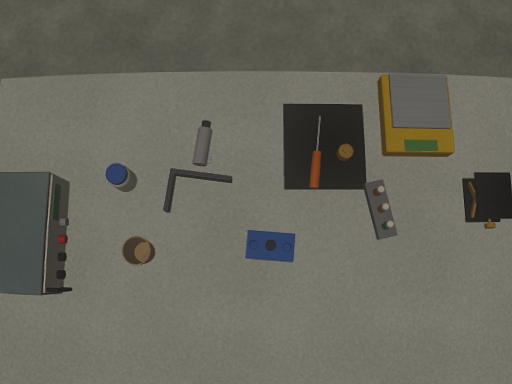

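View pics/scene0.png

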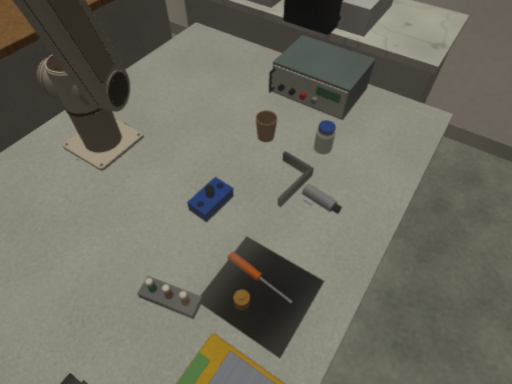

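The top view shows the carrier at (270,246), the stop corner at (172,174), and the rack with three capsules at (380,209). The screwdriver is at (316,165), the weight at (345,152), the jar at (118,175) and the cup at (138,250). I'll zoom in next.

```bash
cat > h.py <<'E'
import numpy as np,cv2,pickle
def dist(c): return np.array([c["k1"],0,0,0,0.])
def proj(c,P):
    T=c["world_to_cam"]; P=np.atleast_2d(np.asarray(P,float))
    return cv2.projectPoints(P,cv2.Rodrigues(T[:3,:3])[0],T[:3,3],c["intrinsics"],dist(c))[0][:,0]
def back(c,uv,z):
    # pixel -> world point on plane z
    uv=np.atleast_2d(np.asarray(uv,float))
    n=cv2.undistortPointsIter(uv[:,None],c["intrinsics"],dist(c),None,None,(3,50,1e-10))[:,0]
    T=c["world_to_cam"];R=T[:3,:3];o=-R.T@T[:3,3]
    d=np.c_[n,np.ones(len(n))]@R
    return o+d*((z-o[2])/d[:,2])[:,None]
def local(x,y,yaw,pts):
    c,s=np.cos(yaw),np.sin(yaw);p=np.atleast_2d(np.asarray(pts,float))
    return np.c_[x+c*p[:,0]-s*p[:,1],y+s*p[:,0]+c*p[:,1],p[:,2]]
E
python3 - <<'E'
from h import *
d=pickle.load(open("c0.pkl","rb"))
t=d["top"]["pixels"][:,:,::-1];s=d["scene"]["pixels"][:,:,::-1]
g=lambda im,x,y,w,h,k:cv2.resize(np.clip(im[y:y+h,x:x+w]*1.6,0,255).astype(np.uint8),(w*k,h*k),interpolation=cv2.INTER_CUBIC)
o=np.zeros((600,800,3),np.uint8)
a=g(t,235,220,70,50,5);o[:250,:350]=a
a=g(t,155,160,85,60,5);o[:300,370:795]=a
a=g(t,355,170,50,75,4);o[300:600,:200]=a
a=g(s,130,270,80,50,4);o[310:510,210:530]=a
a=g(s,180,170,60,50,4);o[310:510,540:780]=a
cv2.imwrite("pics/comp.png",o)
E
```

```text
(no output)
```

View pics/comp.png

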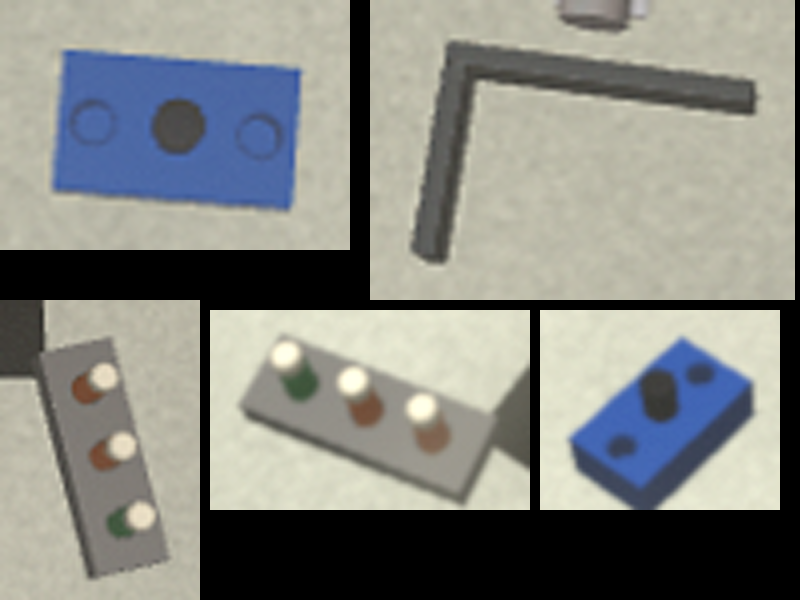

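```bash
cat >> h.py <<'E'
from scipy.optimize import minimize
def box(hx,hy,z0,z1,cx=0,cy=0):
    return [(cx+a*hx,cy+b*hy,z) for a in(-1,1) for b in(-1,1) for z in(z0,z1)]
def render(c,hulls,roi,k=8):
    x,y,w,h=roi; m=np.zeros((h*k,w*k),np.uint8)
    for P in hulls:
        q=cv2.convexHull(((proj(c,P)-[x,y]+.5)*k*16).astype(np.int32))
        cv2.fillConvexPoly(m,q,255,cv2.LINE_8,4)
    return cv2.resize(m,(w,h),interpolation=cv2.INTER_AREA)/255.
def fit(views,shapes,p0):
    # views: (cam, roi, softmask); shapes: list of local point sets
    def f(p):
        e=0
        for c,roi,m in views:
            e+=((render(c,[local(p[0],p[1],p[2],s) for s in shapes],roi)-m)**2).sum()
        return e
    p0=np.array(p0,float)
    for st in(.012,.003):
        S=np.vstack([p0]+[p0+st*np.array(v) for v in((1,0,0),(0,1,0),(0,0,4))])
        r=minimize(f,p0,method="Nelder-Mead",options=dict(initial_simplex=S,xatol=1e-5,fatol=1e-3,maxiter=300)); p0=r.x
    return r.x,r.fun
E
cat > m1.py <<'E'
from h import *
d=pickle.load(open("c0.pkl","rb"));t,s=d["top"],d["scene"]
def crop(c,roi): x,y,w,h=roi; return c["pixels"][y:y+h,x:x+w].astype(float)
def soft(v,lo,hi): return np.clip((v-lo)/(hi-lo),0,1)
def blue(c,roi):
    i=crop(c,roi); m=soft(i[...,2]-i[...,0],0,60)
    # fill knob
    b=(m>.5).astype(np.uint8); cs,_=cv2.findContours(b,cv2.RETR_EXTERNAL,cv2.CHAIN_APPROX_NONE)
    f=np.zeros_like(b);cv2.drawContours(f,[max(cs,key=cv2.contourArea)],-1,1,-1); f=cv2.erode(f,np.ones((3,3)))
    return np.maximum(m,f)
rt=(238,222,66,46);rs=(180,172,62,52)
car=[box(.035,.06,0,.04)]; kn=[[(.013*np.cos(a),.013*np.sin(a),z) for a in np.linspace(0,6.28,24) for z in(.04,.072)]]
p0=back(t,(271,245),.04)[0]
print("p0",p0)
for name,v in(("top",[(t,rt,blue(t,rt))]),("scene",[(s,rs,blue(s,rs))])):
    print("carrier",name,fit(v,car+(kn if name=="scene" else []),[p0[0],p0[1],-.05]))
# caps
for c,roi,n in((t,(355,170,50,75),"top"),(s,(130,270,80,50),"scene")):
    i=crop(c,roi).min(2); print(n,"bg",np.median(i),i.max())
    b=(i>(np.median(i)+i.max())/2+5).astype(np.uint8)
    k,l,st,ce=cv2.connectedComponentsWithStats(b)
    for j in range(1,k):
        if st[j,4]>8:
            w=np.where(cv2.dilate((l==j).astype(np.uint8),np.ones((3,3)))>0,np.clip(i-np.median(i)-10,0,None),0)
            yy,xx=np.mgrid[:w.shape[0],:w.shape[1]]
            u=np.array([(w*xx).sum(),(w*yy).sum()])/w.sum()+roi[:2]
            print(st[j,4],u,back(c,u,.065)[0])
# bars: darkness
roi=(158,162,80,56); i=crop(t,roi).max(2); print("bar lum",np.percentile(i,[1,5,10,50]))
b=np.percentile(i,50);m=soft(-i,-(b-8),-(np.percentile(i,5)+8))
m[:8,20:50]=np.where(np.arange(20,50)>=0,m[:8,20:50],0)
bars=[box(.006,.081,0,.036,.006,-.069),box(.05,.006,0,.036,-.05,.006)]
q=back(t,(174,176),.0)[0];print(q)
m[:10,30:50]=0
print("corner top",fit([(t,roi,m)],bars,[q[0]-.01,q[1]-.01,-.1]))
E
python3 m1.py
```

```text
p0 [ 0.46038458 -0.00369604  0.04      ]
carrier top (array([ 0.46045784, -0.00102501, -0.08075671]), np.float64(17.07042099192618))
carrier scene (array([ 0.45839073, -0.00089125, -0.06636468]), np.float64(264.1627201076509))
top bg 103.0 124.0
15 [380.79411765 188.625     ] [ 0.59917883 -0.28045818  0.065     ]
17 [385.41830065 205.78431373] [ 0.55546261 -0.29022402  0.065     ]
16 [390.03333333 223.46666667] [ 0.51091524 -0.29997488  0.065     ]
scene bg 122.0 148.0
14 [148.195 280.47 ] [ 0.50897684 -0.29890228  0.065     ]
17 [165.07723577 287.08536585] [ 0.55326898 -0.28930146  0.065     ]
13 [182.285 293.69 ] [ 0.59715494 -0.27947805  0.065     ]
bar lum [ 45.  54.  59. 117.]
[0.64542039 0.25309762 0.        ]
corner top (array([ 0.64636432,  0.24785939, -0.13136879]), np.float64(14.767428831304045))
```

Green is in the near pocket and the oranges are in the middle and far ones. The two cameras agree to about 2 mm. I'll refine with the wrist camera above the rack.

```bash
cat >> h.py <<'E'
from scipy.spatial.transform import Rotation as Ro
def go(o,tgt,ang):
    # translation cm (tool axes) and roll deg to put TCP at tgt with tool x at world angle ang (deg, mod 180)
    R=Ro.from_quat(o["tool_rot"]); M=R.as_matrix()
    cur=np.degrees(np.arctan2(M[1,0],M[0,0])); r=-((ang-cur+90)%180-90)
    return np.round((M.T@(np.array(tgt)-o["eef_pos"]))*100,2),round(r,2),cur
E
python3 - <<'E'
from h import *
from workcell import bot
print(go(bot.get_obs(),(.575,-.285,.20),102.4))
E
```

```text
(array([ -5.87, -46.65,   4.47]), np.float64(4.61), np.float64(-72.99374100207385))
```

Request:
play_rows(motion=[{"fingers": -1, "translation": [-2, -16, 0], "roll": 4.6}, {"fingers": -1, "translation": [-2, -16, 0], "roll": 4.6}, {"fingers": -1, "translation": [-2, -16, 0], "roll": 4.6}, {"fingers": -1, "translation": [-2, -16, 0], "roll": 4.6}, {"fingers": -1, "translation": [-5.9, -46.6, 4.5], "roll": 4.6}, {"fingers": -1, "translation": [-5.9, -46.6, 4.5], "roll": 4.6}, {"fingers": -1, "translation": [-5.9, -46.6, 4.5], "roll": 4.6}, {"fingers": -1, "translation": [-5.9, -46.6, 4.5], "roll": 4.6}, {"fingers": -1, "translation": [-5.9, -46.6, 4.5], "roll": 4.6}, {"fingers": -1, "translation": [-5.9, -46.6, 4.5], "roll": 4.6}, {"fingers": -1, "translation": [-5.9, -46.6, 4.5], "roll": 4.6}, {"fingers": -1, "translation": [-5.9, -46.6, 4.5], "roll": 4.6}, {"fingers": -1, "translation": [-5.9, -46.6, 4.5], "roll": 4.6}, {"fingers": -1, "translation": [-5.9, -46.6, 4.5], "roll": 4.6}, {"fingers": -1, "translation": [-5.9, -46.6, 4.5], "roll": 4.6}, {"fingers": -1, "translation": [-5.9, -46.6, 4.5], "roll": 4.6}, {"fingers": -1, "translation": [-5.9, -46.6, 4.5], "roll": 4.6}, {"fingers": -1, "translation": [-5.9, -46.6, 4.5], "roll": 4.6}])

```text
clock: 1.6
eef_pos: [0.5737, -0.2864, 0.201]
tool_rot: [0.779, -0.627, 0.0, -0.0]
ft_force: [-0.7, -0.0, -0.3]
grip_width: 0.0854
```

```bash
python3 - <<'E'
from h import *
from workcell import bot
c=bot.camera("wrist");o=bot.get_obs()
print(o["clock"],o["eef_pos"],o["ft_force"],o["grip_width"]);print(c["intrinsics"],c["k1"],c["world_to_cam"])
pickle.dump((c,o),open("w1.pkl","wb"))
cv2.imwrite("pics/w1.png",c["pixels"][:,:,::-1])
for p in((.598,-.280,.07),(.554,-.290,.07),(.510,-.2995,.07)): print(proj(c,p))
E
```

```text
1.65 [ 0.57388026 -0.28629999  0.20095382] [ 0.03179813 -0.7815516   0.25348324] 0.08549417536904995
[[338.36462112   0.         256.05981474]
 [  0.         338.36462112 192.75355145]
 [  0.           0.           1.        ]] -0.0005055808313193022 [[ 2.13589768e-01 -9.76923316e-01  4.96173839e-04 -4.01166443e-01]
 [-9.33446352e-01 -2.03934292e-01  2.95107969e-01  4.52180624e-01]
 [-2.88196669e-01 -6.34951941e-02 -9.55463783e-01  4.84416577e-01]
 [ 0.00000000e+00  0.00000000e+00  0.00000000e+00  1.00000000e+00]]
[[256.23158553 156.39020139]]
[[256.6780128  210.93993031]]
[[256.51272175 260.3605379 ]]
```

View pics/w1.png

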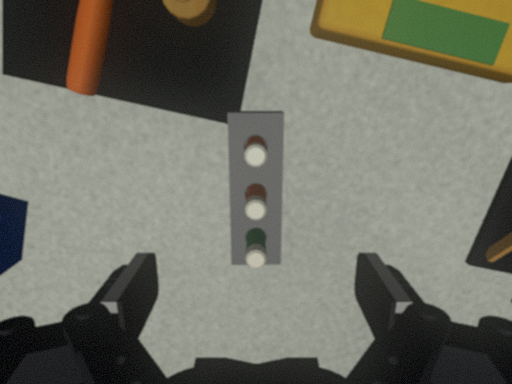

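The wrist view agrees with the prediction to about 1 px: cap tops at (255.5,157), (255.5,209.5) and (256,259), with green nearest. I'll refine by blob centroid and approach the far capsule.

```bash
cat >> h.py <<'E'
def caps(c,roi,thr,z):
    x,y,w,h=roi;i=c["pixels"][y:y+h,x:x+w].min(2)
    k,l,st,ce=cv2.connectedComponentsWithStats((i>thr).astype(np.uint8))
    return [(st[j].tolist(),(ce[j]+[x,y]).round(1),back(c,ce[j]+[x,y],z)[0].round(4)) for j in range(1,k) if st[j,4]>40]
E
python3 - <<'E'
from h import *
c,o=pickle.load(open("w1.pkl","rb"))
i=c["pixels"].min(2);print(i[150:165,240:272:4])
for r in caps(c,(235,115,42,152),140,.07): print(r)
print(go(o,(.598,-.280,.14),102.4),go(o,(.598,-.280,.053),102.4))
E
```

```text
[[106  95 157 177 177 173 116 103]
 [104 104 161 176 179 178 125 102]
 [106 117 168 177 180 174 140 104]
 [ 98 124 171 176 177 174 148 103]
 [107 124 175 175 175 176 148 106]
 [105 124 174 176 174 178 156 103]
 [103 123 177 179 174 177 155 104]
 [102 120 174 177 175 176 155 104]
 [104 123 176 177 179 174 149 102]
 [105 118 171 179 176 178 138 103]
 [102 112 167 176 175 179 133 103]
 [105 108 161 175 174 177 129 100]
 [105  97 148 176 175 167 120 102]
 [104 103 137 171 177 155 115 101]
 [101 106 124 158 166 142 107 105]]
([10, 32, 20, 19, 298], array([254.8, 155.9]), array([ 0.5981, -0.2788,  0.07  ]))
([11, 87, 19, 17, 254], array([255. , 210.2]), array([ 0.5543, -0.2885,  0.07  ]))
([10, 137, 29, 15, 235], array([255.6, 259.9]), array([ 0.5103, -0.2986,  0.07  ]))
(array([-0.1 , -2.49,  6.1 ]), np.float64(-0.09), np.float64(-77.68768582050394)) (array([-0.11, -2.48, 14.8 ]), np.float64(-0.09), np.float64(-77.68768582050394))
```

Request:
play_rows(motion=[{"fingers": -1, "translation": [-0.2, -2.5, 0], "roll": 0}, {"fingers": -1, "translation": [-0.2, -2.5, 3], "roll": 0}, {"fingers": -1, "translation": [-0.2, -2.5, 6], "roll": 0}, {"fingers": -1, "translation": [-0.2, -2.5, 9], "roll": 0}, {"fingers": -1, "translation": [-0.2, -2.5, 11], "roll": 0}, {"fingers": -1, "translation": [-0.2, -2.5, 13], "roll": 0}, {"fingers": -1, "translation": [-0.2, -2.5, 14.8], "roll": 0}, {"fingers": -1, "translation": [-0.2, -2.5, 14.8], "roll": 0}, {"fingers": -1, "translation": [-0.2, -2.5, 14.8], "roll": 0}, {"fingers": 1, "translation": [-0.2, -2.5, 14.8], "roll": 0}, {"fingers": 1, "translation": [-0.2, -2.5, 14.8], "roll": 0}, {"fingers": 1, "translation": [-0.2, -2.5, 14.8], "roll": 0}, {"fingers": 1, "translation": [-0.2, -2.5, 14.8], "roll": 0}, {"fingers": 1, "translation": [-0.2, -2.5, 14.8], "roll": 0}, {"fingers": 1, "translation": [-0.2, -2.5, 14.8], "roll": 0}, {"fingers": 1, "translation": [-0.2, -2.5, 14.8], "roll": 0}, {"fingers": 1, "translation": [-0.2, -2.5, 14.8], "roll": 0}, {"fingers": 1, "translation": [-0.2, -2.5, 14.8], "roll": 0}])

```text
clock: 3.15
eef_pos: [0.599, -0.2787, 0.0531]
tool_rot: [0.779, -0.627, 0.001, 0.0]
ft_force: [0.4, -1.5, 4.1]
grip_width: 0.0163
```

Request:
play_rows(motion=[{"fingers": 1, "translation": [0, 0, -1], "roll": 0}, {"fingers": 1, "translation": [0, 0, -2.5], "roll": 0}, {"fingers": 1, "translation": [0, 0, -5], "roll": 0}, {"fingers": 1, "translation": [0, 0, -8], "roll": 0}, {"fingers": 1, "translation": [0, 0, -11], "roll": 0}, {"fingers": 1, "translation": [0, 0, -11], "roll": 0}, {"fingers": 1, "translation": [0, 0, -11], "roll": 0}])

```text
clock: 3.73
eef_pos: [0.5998, -0.2783, 0.165]
tool_rot: [0.779, -0.626, 0.002, -0.001]
ft_force: [-0.6, 0.1, -0.4]
grip_width: 0.016
```

```bash
python3 - <<'E'
from h import *
from workcell import bot
o=bot.get_obs();print(o["eef_pos"],o["grip_width"],o["ft_force"])
# carrier est: top fit (.4605,-.001,-.081)
p=np.array([.4597,-.001,0]);y=-.078
b=local(*p[:2],y,[(0,.042,.04),(0,-.042,.04)]);print(b)
print(go(o,(.40,b[1,1],.20),np.degrees(y)))
print(go(o,(.30,.03,.20),np.degrees(y)))
E
```

```text
[ 0.59980527 -0.27825855  0.16496674] 0.01601562872919176 [-0.58132882  0.10141592 -0.40981497]
[[ 0.46297268  0.0408723   0.04      ]
 [ 0.45642732 -0.0428723   0.04      ]]
(array([-27.28,  14.44,  -3.62]), np.float64(-73.11), np.float64(-77.5804245398049))
(array([-36.54,  22.64,  -3.67]), np.float64(-73.11), np.float64(-77.5804245398049))
```

```bash
python3 - <<'E'
from h import *
from workcell import bot
o=bot.get_obs()
print(go(o,(.455,-.075,.20),-4.5))
E
```

```text
(array([-22.96,   9.76,  -3.59]), np.float64(-73.08), np.float64(-77.5804245398049))
```

Request:
play_rows(motion=[{"fingers": 1, "translation": [-22.9, 9.8, -3.6], "roll": -73.1}, {"fingers": 1, "translation": [-22.9, 9.8, -3.6], "roll": -73.1}, {"fingers": 1, "translation": [-22.9, 9.8, -3.6], "roll": -73.1}, {"fingers": 1, "translation": [-22.9, 9.8, -3.6], "roll": -73.1}, {"fingers": 1, "translation": [-22.9, 9.8, -3.6], "roll": -73.1}, {"fingers": 1, "translation": [-22.9, 9.8, -3.6], "roll": -73.1}, {"fingers": 1, "translation": [-22.9, 9.8, -3.6], "roll": -73.1}, {"fingers": 1, "translation": [-22.9, 9.8, -3.6], "roll": -73.1}, {"fingers": 1, "translation": [-22.9, 9.8, -3.6], "roll": -73.1}, {"fingers": 1, "translation": [-22.9, 9.8, -3.6], "roll": -73.1}, {"fingers": 1, "translation": [-22.9, 9.8, -3.6], "roll": -73.1}, {"fingers": 1, "translation": [-22.9, 9.8, -3.6], "roll": -73.1}, {"fingers": 1, "translation": [-22.9, 9.8, -3.6], "roll": -73.1}, {"fingers": 1, "translation": [-22.9, 9.8, -3.6], "roll": -73.1}])

```text
clock: 4.9
eef_pos: [0.453, -0.0753, 0.1975]
tool_rot: [0.999, -0.04, -0.001, -0.0]
ft_force: [-0.9, 0.2, -0.4]
grip_width: 0.016
```

```bash
python3 - <<'E'
from h import *
from workcell import bot
c=bot.camera("wrist");o=bot.get_obs()
print(o["clock"],o["eef_pos"],o["ft_force"],o["grip_width"],o["joint_pos"])
pickle.dump((c,o),open("w2.pkl","wb"))
cv2.imwrite("pics/w2.png",c["pixels"][:,:,::-1])
print(proj(c,local(.4597,-.001,-.078,[(0,.042,.04),(0,-.042,.04),(0,0,.072)])), go(o,(.46,0,.2),-4.5))
E
```

```text
4.95 [ 0.45324547 -0.07538497  0.19767521] [ 0.05947227 -0.02200395 -0.06642529] 0.01623873090036541 [-1.64931457e-01  1.89978183e-01 -1.86751836e-01  1.19554173e+00
  1.86577975e-04  1.48495953e+00]
[[257.5988712   34.23575321]
 [257.52882247 142.7796208 ]
 [257.65965345  91.30361922]] (array([ 0.08, -7.57, -0.23]), np.float64(-0.03), np.float64(-4.531785120410401))
```

View pics/w2.png

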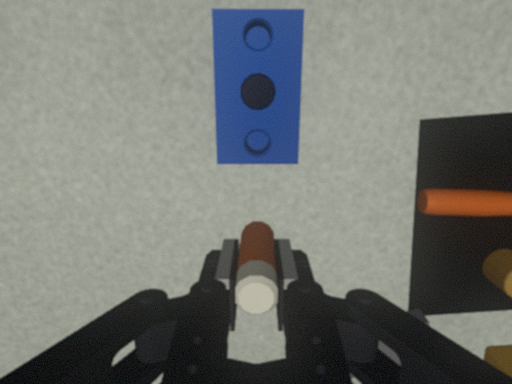

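The orange capsule is held: its cap top is at (257,295) and its foot edge near (257,225). The carrier bores appear at (258,142) and (258,36), close to the prediction. Next I'll fit the carrier and the held capsule in this view.

```bash
cat >> h.py <<'E'
def soft(v,lo,hi): return np.clip((v-lo)/(hi-lo),0,1)
def blue(c,roi):
    x,y,w,h=roi;i=c["pixels"][y:y+h,x:x+w].astype(float); m=soft(i[...,2]-i[...,0],0,60)
    b=(m>.5).astype(np.uint8); cs,_=cv2.findContours(b,cv2.RETR_EXTERNAL,cv2.CHAIN_APPROX_NONE)
    f=np.zeros_like(b);cv2.drawContours(f,[max(cs,key=cv2.contourArea)],-1,1,-1)
    return np.maximum(m,cv2.erode(f,np.ones((3,3))))
E
python3 - <<'E'
from h import *
c,o=pickle.load(open("w2.pkl","rb"))
roi=(200,3,115,170)
x,err=fit([(c,roi,blue(c,roi))],[box(.035,.06,0,.04)],[.4597,-.001,-.078]);print(x,err)
b=local(*x,[(0,.042,.04),(0,-.042,.04),(0,0,.072)]);print(b.round(4),proj(c,b).round(1))
# knob blob
roi2=(230,65,60,55);i=c["pixels"][65:120,230:290].max(2);k,l,st,ce=cv2.connectedComponentsWithStats((i<45).astype(np.uint8));print(np.sort(i.ravel())[::300])
print([(s.tolist(),(q+[230,65]).round(1)) for s,q in zip(st,ce) if s[4]>100][1:])
# capsule
e=o["eef_pos"];cir=lambda r,z:[(r*np.cos(a),r*np.sin(a),z) for a in np.linspace(0,6.28,48)]
top=proj(c,np.array(cir(.009,.017))+e);print("top pred",top.min(0),top.max(0),top.mean(0))
ft=proj(c,np.array(cir(.007,-.043))+e);print("foot pred",ft.min(0),ft.max(0))
print(caps(c,(225,270,70,50),140,e[2]+.017), o["eef_pos"])
px=c["pixels"];print(px[212:236,256].tolist());print(px[235,236:280:2].tolist());
E
```

```text
[ 0.45944837 -0.00095722 -0.08019985] 21.20957420222991
[[ 0.4628  0.0409  0.04  ]
 [ 0.4561 -0.0428  0.04  ]
 [ 0.4594 -0.001   0.072 ]] [[257.4  34.2]
 [257.1 142.8]
 [257.3  91.3]]
[ 44  54  57  68 133 136 137 138 139 141 142]
[]
top pred [233.18127543 278.05041808] [280.31797317 318.74617972] [257.23892989 298.58623826]
foot pred [244.06555025 222.258992  ] [269.4475253  245.60926019]
[([11, 7, 40, 43, 1468], array([255. , 299.2]), array([ 0.4526, -0.0755,  0.2147]))] [ 0.45324547 -0.07538497  0.19767521]
[[157, 160, 150], [156, 160, 147], [155, 159, 147], [160, 164, 150], [161, 166, 153], [159, 163, 150], [162, 165, 154], [163, 167, 154], [151, 152, 143], [121, 114, 102], [98, 75, 61], [93, 63, 48], [87, 58, 43], [92, 61, 49], [93, 64, 49], [89, 59, 38], [90, 57, 44], [94, 63, 48], [95, 66, 48], [93, 61, 42], [94, 65, 46], [93, 66, 50], [90, 59, 42], [96, 64, 50]]
[[160, 165, 151], [163, 168, 155], [146, 143, 131], [94, 68, 54], [88, 62, 47], [93, 62, 46], [94, 61, 48], [94, 62, 44], [90, 60, 44], [94, 63, 46], [96, 64, 50], [97, 68, 53], [92, 60, 45], [92, 63, 47], [89, 59, 45], [88, 61, 46], [84, 55, 42], [80, 52, 37], [86, 66, 52], [138, 136, 124], [154, 157, 146], [156, 158, 147]]
```

```bash
python3 - <<'E'
from h import *
from workcell import bot
o=bot.get_obs();print(o["eef_pos"],go(o,(.4628,.0409,.088),-4.6))
E
```

```text
[ 0.45324547 -0.07538497  0.19767521] (array([  0.05, -11.66,  10.97]), np.float64(0.07), np.float64(-4.531785120410401))
```

Request:
play_rows(motion=[{"fingers": 1, "translation": [0, -4, 0], "roll": 0}, {"fingers": 1, "translation": [0, -8, 0], "roll": 0}, {"fingers": 1, "translation": [0, -11.7, 0], "roll": 0}, {"fingers": 1, "translation": [0.05, -11.7, 3], "roll": 0}, {"fingers": 1, "translation": [0.05, -11.7, 6], "roll": 0}, {"fingers": 1, "translation": [0.05, -11.7, 8.5], "roll": 0}, {"fingers": 1, "translation": [0.05, -11.7, 10], "roll": 0}, {"fingers": 1, "translation": [0.05, -11.7, 11], "roll": 0}, {"fingers": 1, "translation": [0.05, -11.7, 11], "roll": 0}, {"fingers": 1, "translation": [0.05, -11.7, 11], "roll": 0}, {"fingers": 1, "translation": [0.05, -11.7, 11], "roll": 0}, {"fingers": 1, "translation": [0.05, -11.7, 11], "roll": 0}])

```text
clock: 5.95
eef_pos: [0.4643, 0.0411, 0.0893]
tool_rot: [0.999, -0.039, 0.001, -0.0]
ft_force: [1.1, -0.0, -0.7]
grip_width: 0.0162
```

```bash
python3 - <<'E'
from h import *
from workcell import bot
o=bot.get_obs();print(o["eef_pos"],go(o,(.4628,.0409,.078),-4.6),go(o,(.4628,.0409,.060),-4.6))
E
```

```text
[0.46428753 0.04109227 0.08934604] (array([-0.15,  0.03,  1.13]), np.float64(0.09), np.float64(-4.514005782618419)) (array([-0.15,  0.03,  2.93]), np.float64(0.09), np.float64(-4.514005782618419))
```

Request:
play_rows(motion=[{"fingers": 1, "translation": [-0.15, 0, 0], "roll": 0}, {"fingers": 1, "translation": [-0.15, 0, 0], "roll": 0}, {"fingers": 1, "translation": [-0.15, 0, 0.5], "roll": 0}, {"fingers": 1, "translation": [-0.15, 0, 0.9], "roll": 0}, {"fingers": 1, "translation": [-0.15, 0, 1.2], "roll": 0}, {"fingers": 1, "translation": [-0.15, 0, 1.2], "roll": 0}])

```text
clock: 6.45
eef_pos: [0.4615, 0.0411, 0.0755]
tool_rot: [0.999, -0.039, -0.0, 0.0]
ft_force: [-0.7, 0.5, -0.5]
grip_width: 0.0164
```

Request:
play_rows(motion=[{"fingers": 1, "translation": [0, 0, 0.4], "roll": 0}, {"fingers": 1, "translation": [0, 0, 0.8], "roll": 0}, {"fingers": 1, "translation": [0, 0, 1.2], "roll": 0}, {"fingers": 1, "translation": [0, 0, 1.5], "roll": 0}, {"fingers": 1, "translation": [0, 0, 1.5], "roll": 0}, {"fingers": 1, "translation": [0, 0, 1.5], "roll": 0}])

```text
clock: 6.95
eef_pos: [0.4617, 0.0412, 0.061]
tool_rot: [0.999, -0.039, -0.0, 0.0]
ft_force: [-0.2, 0.3, -0.5]
grip_width: 0.0163
```

Request:
play_rows(motion=[{"fingers": 0, "translation": [0, 0, 0], "roll": 0}, {"fingers": -1, "translation": [0, 0, 0], "roll": 0}, {"fingers": -1, "translation": [0, 0, 0], "roll": 0}, {"fingers": -1, "translation": [0, 0, 0], "roll": 0}, {"fingers": -1, "translation": [0, 0, 0], "roll": 0}, {"fingers": -1, "translation": [0, 0, 0], "roll": 0}, {"fingers": -1, "translation": [0, 0, -1.5], "roll": 0}, {"fingers": -1, "translation": [0, 0, -4], "roll": 0}, {"fingers": -1, "translation": [0, 0, -7], "roll": 0}, {"fingers": -1, "translation": [0, 0, -10], "roll": 0}, {"fingers": -1, "translation": [0, 0, -13], "roll": 0}, {"fingers": -1, "translation": [0, 0, -14], "roll": 0}])

```text
clock: 7.95
eef_pos: [0.464, 0.0414, 0.2059]
tool_rot: [0.999, -0.039, 0.004, -0.0]
ft_force: [0.2, 0.3, 0.2]
grip_width: 0.0856
```

```bash
python3 - <<'E'
from h import *
from workcell import bot
o=bot.get_obs();print(o["eef_pos"],o["grip_width"],go(o,(.5545,-.289,.18),102.6),go(o,(.5545,-.289,.053),102.6))
E
```

```text
[0.46402482 0.04140903 0.20591207] 0.08562385727734123 (array([11.59, 32.23,  2.63]), np.float64(72.9), np.float64(-4.495626661836207)) (array([11.5 , 32.25, 15.33]), np.float64(72.9), np.float64(-4.495626661836207))
```

Request:
play_rows(motion=[{"fingers": -1, "translation": [11.6, 32.2, 2.6], "roll": 72.9}, {"fingers": -1, "translation": [11.6, 32.2, 2.6], "roll": 72.9}, {"fingers": -1, "translation": [11.6, 32.2, 2.6], "roll": 72.9}, {"fingers": -1, "translation": [11.6, 32.2, 2.6], "roll": 72.9}, {"fingers": -1, "translation": [11.6, 32.2, 2.6], "roll": 72.9}, {"fingers": -1, "translation": [11.6, 32.2, 2.6], "roll": 72.9}, {"fingers": -1, "translation": [11.6, 32.2, 2.6], "roll": 72.9}, {"fingers": -1, "translation": [11.6, 32.2, 2.6], "roll": 72.9}, {"fingers": -1, "translation": [11.6, 32.2, 2.6], "roll": 72.9}, {"fingers": -1, "translation": [11.6, 32.2, 2.6], "roll": 72.9}, {"fingers": -1, "translation": [11.6, 32.2, 2.6], "roll": 72.9}, {"fingers": -1, "translation": [11.6, 32.2, 2.6], "roll": 72.9}, {"fingers": -1, "translation": [11.6, 32.2, 2.6], "roll": 72.9}, {"fingers": -1, "translation": [11.6, 32.2, 2.6], "roll": 72.9}, {"fingers": -1, "translation": [11.6, 32.2, 2.6], "roll": 72.9}, {"fingers": -1, "translation": [11.6, 32.2, 2.6], "roll": 72.9}])

```text
clock: 9.28
eef_pos: [0.5524, -0.2883, 0.1757]
tool_rot: [0.781, -0.625, 0.0, -0.0]
ft_force: [-0.4, 0.2, 1.5]
grip_width: 0.0853
```

```bash
python3 - <<'E'
from h import *
from workcell import bot
c=bot.camera("wrist");o=bot.get_obs();print(o["eef_pos"])
u=proj(c,(.5543,-.2887,.07))[0];x,y=(u-16).astype(int)
print(u,caps(c,(x,y,32,32),140,.07))
print(go(o,(.5545,-.289,.053),102.6))
E
```

```text
[ 0.55237293 -0.28839166  0.17562522]
[258.88933394 194.7699173 ] [([7, 8, 20, 19, 301], array([258.6, 194.8]), array([ 0.5542, -0.2885,  0.07  ]))]
(array([ 0.1 , -0.19, 12.26]), np.float64(0.08), np.float64(-77.31601818442333))
```

Request:
play_rows(motion=[{"fingers": -1, "translation": [0.05, -0.2, 0], "roll": 0}, {"fingers": -1, "translation": [0.05, -0.2, 3], "roll": 0}, {"fingers": -1, "translation": [0.05, -0.2, 6], "roll": 0}, {"fingers": -1, "translation": [0.05, -0.2, 9], "roll": 0}, {"fingers": -1, "translation": [0.05, -0.2, 11], "roll": 0}, {"fingers": -1, "translation": [0.05, -0.2, 12.2], "roll": 0}, {"fingers": -1, "translation": [0.05, -0.2, 12.2], "roll": 0}, {"fingers": -1, "translation": [0.05, -0.2, 12.2], "roll": 0}, {"fingers": 1, "translation": [0.05, -0.2, 12.2], "roll": 0}, {"fingers": 1, "translation": [0.05, -0.2, 12.2], "roll": 0}, {"fingers": 1, "translation": [0.05, -0.2, 12.2], "roll": 0}, {"fingers": 1, "translation": [0.05, -0.2, 12.2], "roll": 0}, {"fingers": 1, "translation": [0.05, -0.2, 12.2], "roll": 0}, {"fingers": 1, "translation": [0.05, -0.2, 12.2], "roll": 0}, {"fingers": 1, "translation": [0.05, -0.2, 12.2], "roll": 0}, {"fingers": 1, "translation": [0.05, -0.2, 12.2], "roll": 0}, {"fingers": 1, "translation": [0.05, -0.2, 12.2], "roll": 0}])

```text
clock: 10.75
eef_pos: [0.5547, -0.2891, 0.054]
tool_rot: [0.78, -0.625, 0.001, -0.0]
ft_force: [-1.0, -0.6, 4.8]
grip_width: 0.0165
```

Request:
play_rows(motion=[{"fingers": 1, "translation": [0, 0, -1], "roll": 0}, {"fingers": 1, "translation": [0, 0, -2.5], "roll": 0}, {"fingers": 1, "translation": [0, 0, -5], "roll": 0}, {"fingers": 1, "translation": [0, 0, -8], "roll": 0}, {"fingers": 1, "translation": [0, 0, -11], "roll": 0}, {"fingers": 1, "translation": [0, 0, -14], "roll": 0}, {"fingers": 1, "translation": [0, 0, -14.5], "roll": 0}, {"fingers": 1, "translation": [0, 0, -14.5], "roll": 0}])

```text
clock: 11.42
eef_pos: [0.5557, -0.2896, 0.2017]
tool_rot: [0.78, -0.625, 0.003, -0.001]
ft_force: [0.8, 0.1, -0.2]
grip_width: 0.0164
```

```bash
python3 - <<'E'
from h import *
from workcell import bot
o=bot.get_obs();print(o["eef_pos"],o["grip_width"],go(o,(.451,-.095,.198),-4.6))
E
```

```text
[ 0.55567615 -0.28964331  0.2017398 ] 0.01643734905170739 (array([-21.28,   5.97,   0.27]), np.float64(-72.79), np.float64(-77.39343516034859))
```

Request:
play_rows(motion=[{"fingers": 1, "translation": [-21.3, 6, 0.2], "roll": -72.8}, {"fingers": 1, "translation": [-21.3, 6, 0.2], "roll": -72.8}, {"fingers": 1, "translation": [-21.3, 6, 0.2], "roll": -72.8}, {"fingers": 1, "translation": [-21.3, 6, 0.2], "roll": -72.8}, {"fingers": 1, "translation": [-21.3, 6, 0.2], "roll": -72.8}, {"fingers": 1, "translation": [-21.3, 6, 0.2], "roll": -72.8}, {"fingers": 1, "translation": [-21.3, 6, 0.2], "roll": -72.8}, {"fingers": 1, "translation": [-21.3, 6, 0.2], "roll": -72.8}, {"fingers": 1, "translation": [-21.3, 6, 0.2], "roll": -72.8}, {"fingers": 1, "translation": [-21.3, 6, 0.2], "roll": -72.8}, {"fingers": 1, "translation": [-21.3, 6, 0.2], "roll": -72.8}, {"fingers": 1, "translation": [-21.3, 6, 0.2], "roll": -72.8}, {"fingers": 1, "translation": [-21.3, 6, 0.2], "roll": -72.8}, {"fingers": 1, "translation": [-21.3, 6, 0.2], "roll": -72.8}, {"fingers": 1, "translation": [-21.3, 6, 0.2], "roll": -72.8}])

```text
clock: 12.67
eef_pos: [0.4491, -0.0942, 0.196]
tool_rot: [0.999, -0.041, -0.0, -0.0]
ft_force: [-0.7, -0.4, -1.2]
grip_width: 0.0161
```

```bash
python3 - <<'E'
from h import *
from workcell import bot
c=bot.camera("wrist");o=bot.get_obs()
pickle.dump((c,o),open("w3.pkl","wb"));cv2.imwrite("pics/w3.png",c["pixels"][:,:,::-1])
e=o["eef_pos"];print(e)
b=local(.4594,-.001,-.0802,[(0,.042,.075),(0,.042,.04),(0,-.042,.04)]);print(proj(c,b).round(1))
px=c["pixels"].astype(int);u=proj(c,e+[0,0,.017])[0];f=proj(c,e+[0,0,-.04])[0];print(u,f,caps(c,(225,260,70,70),140,e[2]+.017))
r=int(f[1]);row=px[r,:,0]-px[r,:,2];s=np.where((row>25))[0];s=s[(s>220)&(s<300)];print(r,s.min(),s.max())
print(go(o,(.4561,-.0428,.088),-4.6))
E
```

```text
[ 0.44919364 -0.09422916  0.19615261]
[[260.4  -6.3]
 [259.9   6.1]
 [259.6 119.9]]
[256.47295433 298.67617171] [256.42124498 236.22823485] [([11, 14, 39, 56, 1582], array([254.5, 301.1]), array([ 0.4484, -0.0952,  0.2132]))]
236 241 271
(array([ 0.27, -5.18, 10.82]), np.float64(-0.06), np.float64(-4.656465318490016))
```

View pics/w3.png

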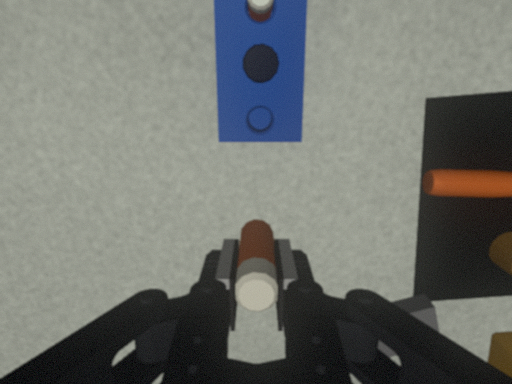

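The first capsule is in the left bore (cap at the top edge, (260,2)). The free bore is at (260,119), as predicted, and the second capsule is held at (257,290). Next I'll insert it.

Request:
play_rows(motion=[{"fingers": 1, "translation": [0.2, -3, 0], "roll": 0}, {"fingers": 1, "translation": [0.2, -5.2, 0], "roll": 0}, {"fingers": 1, "translation": [0.2, -5.2, 3], "roll": 0}, {"fingers": 1, "translation": [0.2, -5.2, 6], "roll": 0}, {"fingers": 1, "translation": [0.2, -5.2, 8.5], "roll": 0}, {"fingers": 1, "translation": [0.2, -5.2, 10], "roll": 0}, {"fingers": 1, "translation": [0.2, -5.2, 10.8], "roll": 0}, {"fingers": 1, "translation": [0.2, -5.2, 10.8], "roll": 0}, {"fingers": 1, "translation": [0.2, -5.2, 10.8], "roll": 0}, {"fingers": 1, "translation": [0.2, -5.2, 10.8], "roll": 0}, {"fingers": 1, "translation": [0.2, -5.2, 10.8], "roll": 0}])

```text
clock: 13.63
eef_pos: [0.4567, -0.0427, 0.0897]
tool_rot: [0.999, -0.04, 0.001, 0.0]
ft_force: [-0.3, 0.5, -0.7]
grip_width: 0.0163
```

```bash
python3 - <<'E'
from h import *
from workcell import bot
o=bot.get_obs();print(o["eef_pos"],go(o,(.4561,-.0428,.076),-4.6))
E
```

```text
[ 0.45669575 -0.04269359  0.08965252] (array([-0.06,  0.02,  1.37]), np.float64(-0.01), np.float64(-4.610176335319443))
```

Request:
play_rows(motion=[{"fingers": 1, "translation": [-0.1, 0, 0], "roll": 0}, {"fingers": 1, "translation": [-0.1, 0, 0.5], "roll": 0}, {"fingers": 1, "translation": [-0.1, 0, 1], "roll": 0}, {"fingers": 1, "translation": [-0.1, 0, 1.3], "roll": 0}, {"fingers": 1, "translation": [-0.1, 0, 1.3], "roll": 0}, {"fingers": 1, "translation": [-0.1, 0, 1.3], "roll": 0}])

```text
clock: 14.13
eef_pos: [0.4545, -0.0425, 0.075]
tool_rot: [0.999, -0.04, -0.0, 0.0]
ft_force: [1.0, -0.2, -0.8]
grip_width: 0.0165
```

Request:
play_rows(motion=[{"fingers": 1, "translation": [0.05, 0, 0.4], "roll": 0}, {"fingers": 1, "translation": [0.05, 0, 0.8], "roll": 0}, {"fingers": 1, "translation": [0.05, 0, 1.2], "roll": 0}, {"fingers": 1, "translation": [0.05, 0, 1.4], "roll": 0}, {"fingers": 1, "translation": [0.05, 0, 1.4], "roll": 0}, {"fingers": 1, "translation": [0.05, 0, 1.4], "roll": 0}])

```text
clock: 14.63
eef_pos: [0.4547, -0.0425, 0.061]
tool_rot: [0.999, -0.04, -0.0, 0.0]
ft_force: [1.2, -1.0, -0.5]
grip_width: 0.0162
```

Request:
play_rows(motion=[{"fingers": 0, "translation": [0, 0, 0], "roll": 0}, {"fingers": -1, "translation": [0, 0, 0], "roll": 0}, {"fingers": -1, "translation": [0, 0, 0], "roll": 0}, {"fingers": -1, "translation": [0, 0, 0], "roll": 0}, {"fingers": -1, "translation": [0, 0, 0], "roll": 0}, {"fingers": -1, "translation": [0, 0, 0], "roll": 0}, {"fingers": -1, "translation": [0, 0, -1.5], "roll": 0}, {"fingers": -1, "translation": [0, 0, -4], "roll": 0}, {"fingers": -1, "translation": [0, 0, -7], "roll": 0}, {"fingers": -1, "translation": [0, 0, -10], "roll": 0}, {"fingers": -1, "translation": [0, 4, -14], "roll": 0}, {"fingers": -1, "translation": [0, 4, -16], "roll": 0}, {"fingers": -1, "translation": [0, 4, -16], "roll": 0}, {"fingers": -1, "translation": [0, 4, -16], "roll": 0}])

```text
clock: 15.8
eef_pos: [0.453, -0.0831, 0.2233]
tool_rot: [0.999, -0.041, 0.002, 0.0]
ft_force: [-0.3, 0.4, -0.1]
grip_width: 0.0853
```

```bash
python3 - <<'E'
from h import *
from workcell import bot
c=bot.camera("wrist");t=bot.camera("top");o=bot.get_obs()
pickle.dump((c,o,t),open("w4.pkl","wb"));cv2.imwrite("pics/w4.png",c["pixels"][:,:,::-1])
e=o["eef_pos"];print(e,o["ft_force"])
q=[(-.035,-.06,.04),(-.035,.06,.04),(.035,-.06,.04),(.035,.06,.04),(0,.042,.075),(0,-.042,.075)]
print(proj(c,local(.4594,-.001,-.0802,q)).round(1))
E
```

```text
[ 0.45113006 -0.08209449  0.22053775] [ 0.37886641  0.3358386  -0.6765798 ]
[[217.2 149.5]
 [212.1   4.7]
 [292.6 149.4]
 [297.1   4.7]
 [254.7  20.8]
 [254.9 134.9]]
```

View pics/w4.png

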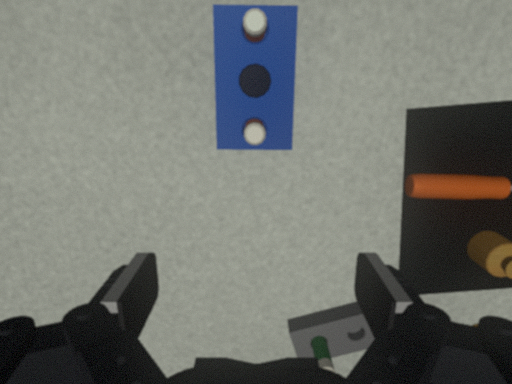

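Both caps are at the seated positions: (254.5,21) and (254.5,134), against predictions of (254.7,20.8) and (254.9,134.9). The green capsule is still in the rack. Next I'll look at the corner from close up.

Request:
play_rows(motion=[{"fingers": -1, "translation": [15, -17, -3], "roll": 0}, {"fingers": -1, "translation": [15, -17, -3], "roll": 0}, {"fingers": -1, "translation": [15, -17, -3], "roll": 0}, {"fingers": -1, "translation": [15, -17, -3], "roll": 0}, {"fingers": -1, "translation": [15, -17, -3], "roll": 0}, {"fingers": -1, "translation": [15, -17, -3], "roll": 0}, {"fingers": -1, "translation": [15, -17, -3], "roll": 0}, {"fingers": -1, "translation": [15, -17, -3], "roll": 0}, {"fingers": -1, "translation": [15, -17, -3], "roll": 0}, {"fingers": -1, "translation": [15, -17, -3], "roll": 0}, {"fingers": -1, "translation": [15, -17, -3], "roll": 0}, {"fingers": -1, "translation": [15, -17, -3], "roll": 0}])

```text
clock: 16.9
eef_pos: [0.6143, 0.0742, 0.2515]
tool_rot: [0.999, -0.041, -0.0, 0.0]
ft_force: [-0.6, -0.5, -0.2]
grip_width: 0.0852
```

```bash
python3 - <<'E'
from h import *
from workcell import bot
c=bot.camera("wrist");o=bot.get_obs()
pickle.dump((c,o),open("w5.pkl","wb"));cv2.imwrite("pics/w5.png",c["pixels"][:,:,::-1])
print(o["clock"],o["eef_pos"])
q=[(0,0,.0),(0,0,.036),(0,-.15,.0),(-.1,0,.036),(.012,.012,.036)]
print(proj(c,local(.6464,.2479,-.1314,q)).round(1))
E
```

```text
16.95 [0.6144241  0.07428813 0.25169079]
[[274.4 -16.9]
 [276.5 -28.9]
 [265.5 135.7]
 [163.2 -35.5]
 [291.1 -43.9]]
```

View pics/w5.png

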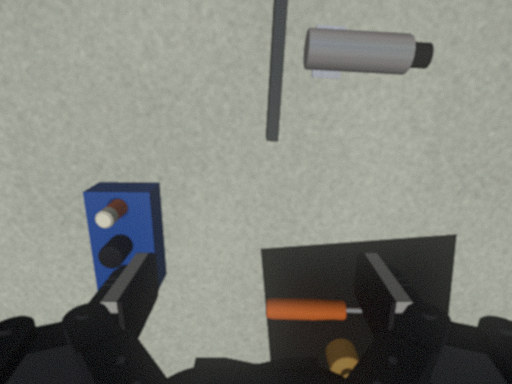

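The far bar's end is at (268,139), in line with the prediction. The corner is just out of frame, so I'll go 9 cm further.

Request:
play_rows(motion=[{"fingers": -1, "translation": [-2, -9, 0], "roll": 0}, {"fingers": -1, "translation": [-2, -9, 0], "roll": 0}, {"fingers": -1, "translation": [-2, -9, 0], "roll": 0}, {"fingers": -1, "translation": [-2, -9, 0], "roll": 0}, {"fingers": -1, "translation": [-2, -9, 0], "roll": 0}, {"fingers": -1, "translation": [-2, -9, 0], "roll": 0}])

```text
clock: 17.45
eef_pos: [0.6023, 0.1652, 0.2515]
tool_rot: [0.999, -0.041, 0.0, 0.0]
ft_force: [0.4, -0.9, -0.5]
grip_width: 0.0852
```

```bash
python3 - <<'E'
from h import *
from workcell import bot
c=bot.camera("wrist");o=bot.get_obs()
pickle.dump((c,o),open("w6.pkl","wb"))
print(o["clock"],o["eef_pos"])
bars=[box(.006,.081,0,.036,.006,-.069),box(.05,.006,0,.036,-.05,.006)]
P=proj(c,local(.6464,.2479,-.1314,np.vstack(bars)));print(P.min(0),P.max(0))
lo=np.maximum(P.min(0)-8,0).astype(int);hi=(P.max(0)+8).astype(int);roi=(*lo,*(hi-lo))
x,y,w,h=roi;i=c["pixels"][y:y+h,x:x+w].astype(float);v=i.max(2);b=np.median(v);d=np.percentile(v,3)
print(roi,b,d);m=soft(b-v,15,b-d-35)
# drop barrel: keep component touching bar
k,l,st,_=cv2.connectedComponentsWithStats((m>.1).astype(np.uint8));j=1+np.argmax(st[1:,4]);m[l!=j]=0;print(st[1:,4])
p,e=fit([(c,roi,m)],bars,[.6464,.2479,-.1314]);print(p,e)
r=render(c,[local(*p,s) for s in bars],roi)
out=np.hstack([i[...,::-1],np.repeat((m*255)[...,None],3,2),np.repeat(((r-m)*127+128)[...,None],3,2)])
cv2.imwrite("pics/w6.png",cv2.resize(out.astype(np.uint8),None,fx=1.5,fy=1.5)); print(out.shape)
# top-camera cross check
t=pickle.load(open("c0.pkl","rb"))
for q in (p,[.6464,.2479,-.1314]): print(proj(t["top"],local(*q,[(0,0,.036),(0,-.15,.036),(-.1,0,.036)])).round(1).tolist(),proj(t["scene"],local(*q,[(0,0,.036),(0,-.15,.036),(-.1,0,.036)])).round(1).tolist())
E
```

```text
17.5 [0.60237315 0.16486475 0.25147813]
[190.75532109  58.90714045] [308.43977951 222.91612166]
(np.int64(182), np.int64(50), np.int64(134), np.int64(180)) 147.0 65.0
[4115]
[ 0.64591324  0.24764127 -0.13130114] 14.577099372837369
(180, 402, 3)
[[173.6, 172.8], [230.7, 180.2], [167.2, 210.7]] [[308.1, 167.4], [277.5, 197.0], [282.5, 151.9]]
[[173.5, 172.6], [230.6, 180.0], [167.1, 210.5]] [[308.3, 167.5], [277.7, 197.1], [282.7, 152.0]]
```

View pics/w6.png

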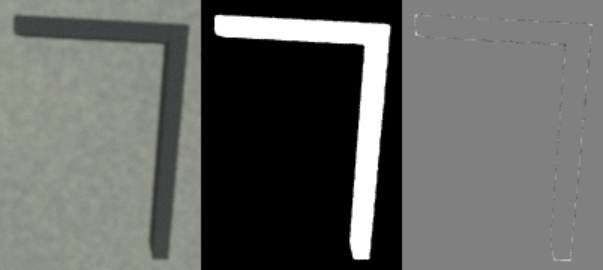

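The corner fit is clean at (0.6459, 0.2476), yaw −7.5°, and agrees with the top-camera fit to 0.5 mm. Now the knob.

```bash
python3 - <<'E'
from h import *
from workcell import bot
o=bot.get_obs();print(go(o,(.4594,-.001,.20),-4.6))
print("home",local(.6459,.2476,-.1313,[(-.035,-.06,0)]),"pre",local(.6459,.2476,-.1313,[(-.047,-.072,0)]))
E
```

```text
(array([-12.89,  17.7 ,   5.15]), np.float64(-0.1), np.float64(-4.698615335014173))
home [[0.60334588 0.19269876 0.        ]] pre [[0.58987809 0.18237312 0.        ]]
```

Request:
play_rows(motion=[{"fingers": -1, "translation": [-12.9, 17.7, 5.1], "roll": 0}, {"fingers": -1, "translation": [-12.9, 17.7, 5.1], "roll": 0}, {"fingers": -1, "translation": [-12.9, 17.7, 5.1], "roll": 0}, {"fingers": -1, "translation": [-12.9, 17.7, 5.1], "roll": 0}, {"fingers": -1, "translation": [-12.9, 17.7, 5.1], "roll": 0}, {"fingers": -1, "translation": [-12.9, 17.7, 5.1], "roll": 0}, {"fingers": -1, "translation": [-12.9, 17.7, 5.1], "roll": 0}, {"fingers": -1, "translation": [-12.9, 17.7, 5.1], "roll": 0}, {"fingers": -1, "translation": [-12.9, 17.7, 5.1], "roll": 0}, {"fingers": -1, "translation": [-12.9, 17.7, 5.1], "roll": 0}])

```text
clock: 18.33
eef_pos: [0.4607, 0.0005, 0.2009]
tool_rot: [0.999, -0.04, 0.001, -0.0]
ft_force: [0.2, -0.4, -0.3]
grip_width: 0.0853
```

```bash
python3 - <<'E'
from h import *
from workcell import bot
o=bot.get_obs();print(o["eef_pos"],go(o,(.4594,-.001,.061),-4.6))
E
```

```text
[0.46073623 0.00051287 0.20090028] (array([-0.15,  0.17, 13.99]), np.float64(0.01), np.float64(-4.5859960367313946))
```

Request:
play_rows(motion=[{"fingers": -1, "translation": [-0.1, 0.2, 3], "roll": 0}, {"fingers": -1, "translation": [-0.1, 0.2, 6], "roll": 0}, {"fingers": -1, "translation": [-0.1, 0.2, 9], "roll": 0}, {"fingers": -1, "translation": [-0.1, 0.2, 11], "roll": 0}, {"fingers": -1, "translation": [-0.1, 0.2, 13], "roll": 0}, {"fingers": -1, "translation": [-0.1, 0.2, 13.9], "roll": 0}, {"fingers": -1, "translation": [-0.1, 0.2, 13.9], "roll": 0}, {"fingers": -1, "translation": [-0.1, 0.2, 13.9], "roll": 0}, {"fingers": -1, "translation": [-0.1, 0.2, 13.9], "roll": 0}])

```text
clock: 19.08
eef_pos: [0.4597, -0.0013, 0.0624]
tool_rot: [0.999, -0.04, 0.001, -0.0]
ft_force: [-0.1, -0.6, 1.0]
grip_width: 0.0856
```

```bash
python3 - <<'E'
from h import *
from workcell import bot
o=bot.get_obs();print(o["eef_pos"],o["ft_force"],go(o,(.4594,-.001,.060),-4.6))
E
```

```text
[ 0.4596797  -0.0012817   0.06243292] [-0.0854995  -0.61435804  1.02440003] (array([-0.03, -0.03,  0.24]), np.float64(0.04), np.float64(-4.558974222162948))
```

Request:
play_rows(motion=[{"fingers": -1, "translation": [0, 0, 0.1], "roll": 0}, {"fingers": 0, "translation": [0, 0, 0.1], "roll": 0}, {"fingers": 0, "translation": [0, 0, 0.1], "roll": 0}, {"fingers": 1, "translation": [0, 0, 0.1], "roll": 0}, {"fingers": 1, "translation": [0, 0, 0.1], "roll": 0}, {"fingers": 1, "translation": [0, 0, 0.1], "roll": 0}, {"fingers": 1, "translation": [0, 0, 0.1], "roll": 0}, {"fingers": 1, "translation": [0, 0, 0.1], "roll": 0}, {"fingers": 1, "translation": [0, 0, 0.1], "roll": 0}, {"fingers": 1, "translation": [0, 0, 0.1], "roll": 0}])

```text
clock: 19.92
eef_pos: [0.4586, -0.0016, 0.0608]
tool_rot: [0.999, -0.04, 0.0, 0.0]
ft_force: [-0.8, 1.0, 4.9]
grip_width: 0.0243
```

```bash
python3 - <<'E'
from h import *
from workcell import bot
o=bot.get_obs();print(o["eef_pos"],o["ft_force"],go(o,(.585,.175,o["eef_pos"][2]),-7.5))
E
```

```text
[ 0.45859379 -0.00164158  0.06080788] [-0.83688691  0.95319215  4.93360319] (array([ 1.118e+01, -1.862e+01,  1.000e-02]), np.float64(2.9), np.float64(-4.602739474657818))
```

Request:
play_rows(motion=[{"fingers": 1, "translation": [0.3, -0.5, 0], "roll": 0.2}, {"fingers": 1, "translation": [0.7, -1.2, 0], "roll": 0.4}, {"fingers": 1, "translation": [1.3, -2.2, 0], "roll": 0.6}, {"fingers": 1, "translation": [2.0, -3.3, 0], "roll": 0.8}, {"fingers": 1, "translation": [2.7, -4.5, 0], "roll": 1.0}, {"fingers": 1, "translation": [3.4, -5.7, 0], "roll": 1.2}, {"fingers": 1, "translation": [4.1, -6.9, 0], "roll": 1.4}, {"fingers": 1, "translation": [4.8, -8.1, 0], "roll": 1.6}, {"fingers": 1, "translation": [5.5, -9.3, 0], "roll": 1.8}, {"fingers": 1, "translation": [6.2, -10.4, 0], "roll": 2.0}, {"fingers": 1, "translation": [6.9, -11.5, 0], "roll": 2.2}, {"fingers": 1, "translation": [7.6, -12.6, 0], "roll": 2.4}, {"fingers": 1, "translation": [8.3, -13.8, 0], "roll": 2.6}, {"fingers": 1, "translation": [9.0, -15.0, 0], "roll": 2.8}, {"fingers": 1, "translation": [9.7, -16.2, 0], "roll": 2.9}, {"fingers": 1, "translation": [10.3, -17.2, 0], "roll": 2.9}, {"fingers": 1, "translation": [10.8, -18.0, 0], "roll": 2.9}, {"fingers": 1, "translation": [11.1, -18.5, 0], "roll": 2.9}, {"fingers": 1, "translation": [11.2, -18.6, 0], "roll": 2.9}, {"fingers": 1, "translation": [11.2, -18.6, 0], "roll": 2.9}])

```text
clock: 21.58
eef_pos: [0.5848, 0.1746, 0.0609]
tool_rot: [0.998, -0.065, 0.0, 0.001]
ft_force: [-1.1, -1.9, 5.7]
grip_width: 0.0239
```

```bash
python3 - <<'E'
from h import *
from workcell import bot
c=bot.camera("wrist");t=bot.camera("top");o=bot.get_obs();print(o["eef_pos"],o["ft_force"],o["ft_torque"],o["grip_width"])
h=local(.6459,.2476,-.1313,[(-.035,-.06,0),(-.038,-.063,0)])[:,:2]
for p in h: print(go(o,(*p,o["eef_pos"][2]),-7.5))
pickle.dump((c,o,t),open("w7.pkl","wb"))
tt=t["pixels"][140:260,150:310,::-1];tt=cv2.resize(np.clip(tt*1.6,0,255).astype(np.uint8),None,fx=3,fy=3,interpolation=cv2.INTER_CUBIC)
cv2.imwrite("pics/w7.png",np.vstack([tt,cv2.resize(c["pixels"][:280,100:420,::-1],(480,420))[:230]]))
E
```

```text
[0.58481948 0.17461851 0.06085849] [-0.87895457 -0.51471426  5.54184346] [-0.2197907   0.32275883  0.0269898 ] 0.023936207987369798
(array([ 1.6 , -2.03, -0.  ]), np.float64(0.0), np.float64(-7.496443745076143))
(array([ 1.3 , -1.73, -0.  ]), np.float64(0.0), np.float64(-7.496443745076143))
```

View pics/w7.png

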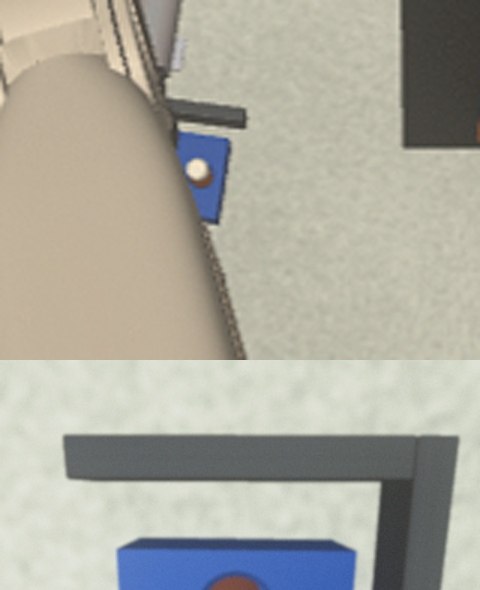

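The carrier sits square in front of the corner, about 1.6 cm short in x and 2 cm in y. The tool axes match the corner axes. Closing in now.

Request:
play_rows(motion=[{"fingers": 1, "translation": [0.3, -0.4, 0], "roll": 0}, {"fingers": 1, "translation": [0.6, -0.8, 0], "roll": 0}, {"fingers": 1, "translation": [0.9, -1.2, 0], "roll": 0}, {"fingers": 1, "translation": [1.1, -1.5, 0], "roll": 0}, {"fingers": 1, "translation": [1.2, -1.7, 0], "roll": 0}, {"fingers": 1, "translation": [1.3, -1.7, 0], "roll": 0}, {"fingers": 1, "translation": [1.3, -1.7, 0], "roll": 0}])

```text
clock: 22.27
eef_pos: [0.5991, 0.1894, 0.0609]
tool_rot: [0.998, -0.066, -0.001, 0.001]
ft_force: [-4.5, -1.6, 8.0]
grip_width: 0.0239
```

Request:
play_rows(motion=[{"fingers": 1, "translation": [0.1, 0, 0], "roll": 0}, {"fingers": 1, "translation": [0.2, 0, 0], "roll": 0}, {"fingers": 1, "translation": [0.3, 0, 0], "roll": 0}, {"fingers": 1, "translation": [0.3, 0, 0], "roll": 0}, {"fingers": 1, "translation": [0.3, 0, 0], "roll": 0}])

```text
clock: 22.68
eef_pos: [0.6016, 0.1896, 0.0609]
tool_rot: [0.998, -0.065, -0.001, 0.0]
ft_force: [-5.5, -1.2, 7.9]
grip_width: 0.024
```

Request:
play_rows(motion=[{"fingers": 1, "translation": [0.1, 0, 0], "roll": 0}, {"fingers": 1, "translation": [0.2, 0, 0], "roll": 0}, {"fingers": 1, "translation": [0.2, 0, 0], "roll": 0}, {"fingers": 1, "translation": [0.2, 0, 0], "roll": 0}])

```text
clock: 23.02
eef_pos: [0.603, 0.1895, 0.0609]
tool_rot: [0.998, -0.065, -0.002, -0.0]
ft_force: [-6.6, 0.4, 9.2]
grip_width: 0.024
```

Request:
play_rows(motion=[{"fingers": 1, "translation": [0, -0.1, 0], "roll": 0}, {"fingers": 1, "translation": [0, -0.2, 0], "roll": 0}, {"fingers": 1, "translation": [0, -0.3, 0], "roll": 0}, {"fingers": 1, "translation": [0, -0.3, 0], "roll": 0}, {"fingers": 1, "translation": [0, -0.3, 0], "roll": 0}])

```text
clock: 23.43
eef_pos: [0.603, 0.19, 0.0608]
tool_rot: [0.998, -0.066, -0.002, 0.002]
ft_force: [-8.3, -6.3, 11.0]
grip_width: 0.0243
```

```bash
cat > chk.py <<'E'
from h import *
from workcell import bot
import sys
c=bot.camera("wrist");o=bot.get_obs();print(o["clock"],o["eef_pos"],o["ft_force"],o["ft_torque"],o["tool_rot"],o["grip_width"])
print(go(o,(*local(.6459,.2476,-.1313,[(-.035,-.06,0)])[0,:2],o["eef_pos"][2]),-7.5))
pickle.dump((c,o),open(sys.argv[1]+".pkl","wb"))
# home hypothesis: project block top corners and bar inner faces
print(proj(c,local(.6459,.2476,-.1313,[(0,0,.04),(-.07,0,.04),(0,0,.036),(-.07,0,.036),(-.035,-.018,.075)])).round(1).tolist())
cv2.imwrite(f"pics/{sys.argv[1]}.png",cv2.resize(np.clip(c["pixels"][60:260,120:390,::-1]*1.5,0,255).astype(np.uint8),None,fx=2.9,fy=2.9,interpolation=cv2.INTER_CUBIC))
E
python3 chk.py w8
```

```text
23.4833 [0.60305508 0.18994815 0.06085941] [-7.40155984 -6.55596018 11.02019704] [-1.21425697  1.28457865  0.16415927] [ 0.99783091 -0.06576068 -0.00187024  0.00234578] 0.023911841306801927
(array([-0.01, -0.28, -0.  ]), np.float64(-0.04), np.float64(-7.541578469428058))
[[337.3, 121.7], [175.8, 121.6], [335.3, 120.8], [177.8, 120.7], [256.2, 183.9]]
```

View pics/w8.png

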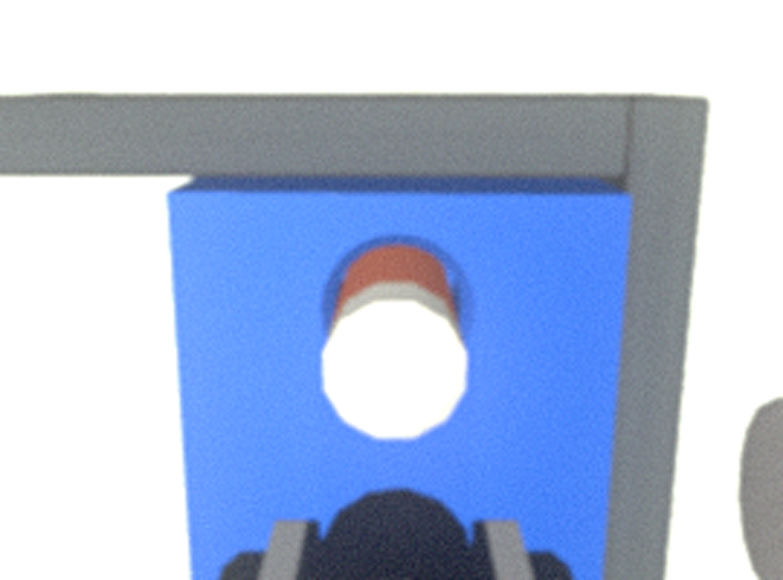

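In this view the carrier is flush with the far bar, but it is still about 2 mm short of the left bar: the block edge is at row 126.5 and home is at 121.7. The arm is pressing down with 11 N, so I'll ease that off and push further in y.

Request:
play_rows(motion=[{"fingers": 1, "translation": [0, 0, -0.1], "roll": 0}, {"fingers": 1, "translation": [0, 0, -0.15], "roll": 0}, {"fingers": 1, "translation": [0, -0.1, -0.15], "roll": 0}, {"fingers": 1, "translation": [0, -0.2, -0.15], "roll": 0}, {"fingers": 1, "translation": [0, -0.2, -0.15], "roll": 0}, {"fingers": 1, "translation": [0, -0.2, -0.15], "roll": 0}])

```text
clock: 23.98
eef_pos: [0.6033, 0.1917, 0.0609]
tool_rot: [0.998, -0.066, -0.002, 0.003]
ft_force: [-4.2, -5.9, 4.4]
grip_width: 0.0245
```

Request:
play_rows(motion=[{"fingers": 1, "translation": [0, -0.1, 0], "roll": 0}, {"fingers": 1, "translation": [0, -0.2, 0], "roll": 0}, {"fingers": 1, "translation": [0, -0.2, 0], "roll": 0}, {"fingers": 1, "translation": [0, -0.2, 0], "roll": 0}])

```text
clock: 24.32
eef_pos: [0.6035, 0.1919, 0.0609]
tool_rot: [0.998, -0.066, -0.002, 0.004]
ft_force: [-4.4, -9.7, 5.2]
grip_width: 0.0242
```

Request:
play_rows(motion=[{"fingers": 1, "translation": [0.1, 0, 0.05], "roll": 0}, {"fingers": 1, "translation": [0.2, 0, 0.05], "roll": 0}, {"fingers": 1, "translation": [0.3, -0.05, 0.05], "roll": 0}, {"fingers": 1, "translation": [0.3, -0.1, 0.05], "roll": 0}, {"fingers": 1, "translation": [0.3, -0.1, 0.05], "roll": 0}, {"fingers": 1, "translation": [0.3, -0.1, 0.05], "roll": 0}])

```text
clock: 24.82
eef_pos: [0.6037, 0.1919, 0.0609]
tool_rot: [0.998, -0.066, -0.005, 0.005]
ft_force: [-13.0, -10.7, 13.0]
grip_width: 0.0243
```

```bash
python3 chk.py w9; python3 - <<'E'
from h import *
c,o=pickle.load(open("w9.pkl","rb"));a=-.1313
print("corner-frame force",Ro.from_euler("z",-a).apply(o["ft_force"]), "tool z",Ro.from_quat(o["tool_rot"]).as_matrix()[:,2])
E
```

```text
24.8667 [0.603685   0.19189875 0.06092148] [-12.94557656 -12.11979268  14.26856371] [-2.41784756  2.36781907  0.30911781] [ 0.99778926 -0.06608348 -0.00488961  0.00506612] 0.024498180332117144
(array([-0.04, -0.07, -0.  ]), np.float64(-0.08), np.float64(-7.581120290654298))
[[336.5, 126.2], [175.3, 126.1], [334.5, 125.1], [177.4, 125.0], [254.7, 189.7]]
corner-frame force [-11.24738754 -13.71034648  14.26856371] tool z [-0.01042717 -0.00946359 -0.99990085]
```

View pics/w9.png

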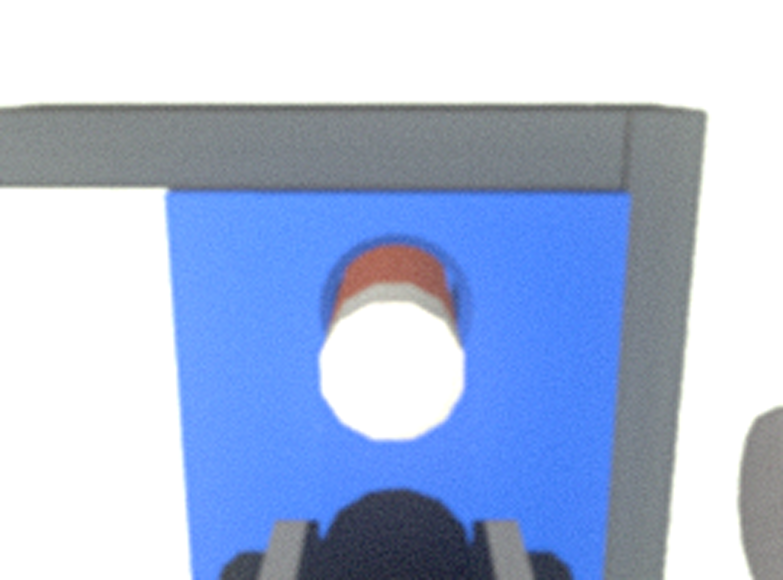

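Both gaps are closed: the block's front face has disappeared behind the left bar, with its edge at row 126.2 against 126.2 predicted, and the right edge is flush. TCP height has changed by only 0.1 mm since the grasp, so the carrier isn't tipping. I'll hold for a moment and check that the forces stay steady and the bystanders haven't moved.

Request:
play_rows(motion=[{"fingers": 1, "translation": [0, 0, 0], "roll": 0}, {"fingers": 1, "translation": [0, 0, 0], "roll": 0}, {"fingers": 1, "translation": [0, 0, 0], "roll": 0}, {"fingers": 1, "translation": [0, 0, 0], "roll": 0}, {"fingers": 1, "translation": [0, 0, 0], "roll": 0}, {"fingers": 1, "translation": [0, 0, 0], "roll": 0}, {"fingers": 1, "translation": [0, 0, 0], "roll": 0}, {"fingers": 1, "translation": [0, 0, 0], "roll": 0}])

```text
clock: 25.53
eef_pos: [0.6037, 0.1919, 0.0609]
tool_rot: [0.998, -0.066, -0.005, 0.005]
ft_force: [-13.1, -12.2, 14.5]
grip_width: 0.0242
```

```bash
python3 - <<'E'
from h import *
from workcell import bot
d=pickle.load(open("c0.pkl","rb"));o=bot.get_obs()
print(o["clock"],o["eef_pos"],o["ft_force"],o["grip_width"],Ro.from_euler("z",.1313).apply(o["ft_force"]))
R={"top":dict(screw=(305,110,22,80),weight=(334,140,24,24),green=(380,214,18,20),jar=(104,160,30,32),cup=(120,234,36,34)),
   "scene":dict(screw=(224,248,72,58),weight=(230,286,24,26),green=(142,274,20,20),jar=(312,118,26,38),cup=(253,108,27,36))}
for n in R:
    c=bot.camera(n);a=c["pixels"].astype(float).mean(2);b=d[n]["pixels"].astype(float).mean(2)
    for k,(x,y,w,h) in R[n].items():
        A,B=a[y:y+h,x:x+w],b[y:y+h,x:x+w]
        s,_=cv2.phaseCorrelate(A,B); print(n,k,"diff",np.abs(A-B).mean().round(1),"shift",np.round(s,2))
E
```

```text
25.5333 [0.60367741 0.19188769 0.06090162] [-13.06555528 -12.24862348  14.46321326] 0.02418698866122762 [-11.34946662 -13.85377635  14.46321326]
top screw diff 0.9 shift [0.07 0.03]
top weight diff 1.0 shift [-0.   0.1]
top green diff 0.8 shift [0.02 0.04]
top jar diff 1.1 shift [-0.07 -0.02]
top cup diff 12.4 shift [ 0.38 -0.02]
scene screw diff 0.9 shift [ 0.   -0.04]
scene weight diff 0.7 shift [-0.01  0.42]
scene green diff 0.9 shift [0.02 0.05]
scene jar diff 1.5 shift [0.53 0.06]
scene cup diff 8.1 shift [0.94 0.44]
```

The hold is steady and everything else is unmoved, but the cup patch differs. I'll check numerically whether that is the arm occluding or shading it.

```bash
python3 - <<'E'
from h import *
from workcell import bot
d=pickle.load(open("c0.pkl","rb"))
for n,(x,y,w,h) in dict(top=(116,230,44,42),scene=(248,104,36,42)).items():
    c=bot.camera(n);D=np.abs(c["pixels"].astype(float)-d[n]["pixels"]).mean(2)[y:y+h,x:x+w]
    print(n);print(cv2.resize(D,(w//3,h//3),interpolation=cv2.INTER_AREA).astype(int))
    for nm,p in (("before",d[n]["pixels"]),("after",c["pixels"])):
        f=p[y:y+h,x:x+w].astype(int);b=(f[...,0]-f[...,2]>25);q=np.argwhere(b);print(nm,b.sum(),q.min(0),q.max(0),q.mean(0).round(2))
# where is the cup in world, and is it near the arm's image footprint
print(back(d["top"],(138,250),.04))
E
```

```text
top
[[ 0  0  1  0  0  5 28  5  5  5  5  5  6  5]
 [ 1  0  0  0  0  2 29  6  6  5  5  5  4  5]
 [ 0  0  1  1  0  1 19 32 14  6  5  6  5  6]
 [ 1  1  0  0  1  0 19 49 51 32 11  6  6  7]
 [ 1  1  0  1  0  0 15 35 23 23 35 17  5  5]
 [ 0  0  0  1  0  1 12 16 21 21 30 51  8  5]
 [ 1  0  0  1  0  0 15 16 20 20 25 57 22  5]
 [ 1  0  0  0  0  0 10 15 19 23 29 58 27  5]
 [ 0  1  0  0  1  1  4 21 21 24 37 59 21  6]
 [ 1  0  0  0  1  0  1 26 22 24 51 45  7  6]
 [ 1  0  0  0  0  0  1 21 27 48 43  9  5  5]
 [ 0  0  1  0  0  0  1 21 20 11  6  5  5  6]
 [ 1  1  1  1  0  0  1 27  8  5  5  5  5  5]
 [ 0  1  1  0  0  1  0 26  7  5  6  5  5  6]]
before 404 [6 6] [35 34] [20.33 23.08]
after 126 [2 6] [35 30] [21.01 14.13]
scene
[[  0   0   1   1   0   0   0   0   0   0   0  33]
 [  0   0   0   0   0   0   0   0   0   0   0  47]
 [  0   0   0   0   0   0   0   0   0   0   4  67]
 [  0   0   0   0   1   1   1   1   1   0  10  94]
 [  0   0   0   0   1   0   1   1   1   1   9  77]
 [  0   0   0   0   1   1   1   1   2   0   9  85]
 [  0   0   0   0   1   1   1   1   1   1  19  97]
 [  0   0   0   0   1   1   1   1   2   1  44 100]
 [  1   0   0   1   1   2   2   2   2   0  56  95]
 [  0   0   0   1   1   1   2   1   1   1  69  99]
 [  0   0   0   0   1   1   1   2   7  27  80 105]
 [  0   0   0   0   1   1   2   4  44  82 102 107]
 [  0   0   0   0   0   1   2  39  95  98 106 107]
 [  0   0   0   0   0   0   0  24  99  95 104 106]]
before 445 [6 7] [35 29] [18.33 17.78]
after 499 [6 7] [36 29] [19.43 17.71]
[[0.44552547 0.33167204 0.04      ]]
```

The difference is only the arm covering the edge of those patches. Where it can be seen, the cup's outline is identical. Handing in.

```bash
python3 - <<'E'
from workcell import bot
o=bot.get_obs();print(o["clock"],o["eef_pos"],o["ft_force"],o["grip_width"]);print(bot.job_done())
E
```

```text
25.7333 [0.60367657 0.19186799 0.06091845] [-12.9318254  -11.18465575  13.86541297] 0.024030795398805302
the job is handed in; nothing more can be done
None
```

Both orange capsules are in the carrier's bores, and the carrier is held by its knob and pressed into the corner against both bars. I handed the job in at 25.7 s, still gripping and pushing.

**Last checks**
- **Push:** in the corner's frame, about 11 N on the far bar and 14 N on the left bar, with about 14 N downwards. Forces and position held steady over the last second.
- **Position:** in the wrist image the block's edges are within 1–2 px of the home position, with no visible gap at either bar. The tool's yaw is −7.6°, against the corner's −7.5°.
- **Capsules:** before the slide, both caps were within about 1 px of where seated capsules should be. The left one was still in place in the final image; the right one was out of view.
- **Other objects:** the green capsule, screwdriver, weight and jar match the first pictures. The arm partly hid the cup, but the part I could see was unchanged.

**Less certain**
- The first push towards the left bar stopped about 2 mm short. I eased the downward force and pushed again.
- The tool leans about 0.8° under the push. I judge the carrier to be flat because the tool's height changed by only 0.1 mm, but I could not measure the carrier's tilt directly.
- The final grasp position reads about 0.8 mm from the computed home position, which is within calibration error.

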